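# Everyone is home: turn the in/out tokens

## Task

Everyone is home, so every red in/out token lying on the shelf has to show green. First push the turner's tray fully home until you feel its stop; then drop every token, red face up as it lies, onto the yellow landing plate of the twisted chute, so that it comes out turned over into the tray. When all are in, pull the tray right out by its blue tab so that all the tokens lie in plain view, green faces up, and leave the other things on the shelf where they are.

Things in the scene. Friction and masses are not known exactly. Their poses are not given: they have to be found in the camera images.
- turner: Token turner, fixed. Origin: on the shelf under its tray housing (yellow, clear roof 43 mm high, reaching 44 mm to -x and 108 mm to -y). From the housing a slot of steel rods, twisted half a turn, climbs towards +y to a yellow landing plate. A token let go there slides down, turns half over and shoots into the tray, if that is fully home. -x: the way the tray pulls out, to the robot; z up.
- mouth (a point): Centre of the yellow landing plate's surface, atop the twisted slot; axes as the turner's. 62 mm wide (x), 64 long, sloping down 45 degrees to -y into the slot, low side fences (9 mm) some 48 mm apart. Smooth: a token dropped level from just above slides in at once. Gripped across x, fingers clear the slope; a level token centred here touches first with its uphill edge, underside 18 mm above this point.
- tray_in (a point): Centre of the tray's inner floor (5 mm above the shelf), moving with the tray; axes as the turner's. Smooth floor. Inside 80 mm (x) by 152 mm (y); walls 21 mm high inside, the one at +y only 11 mm.
- tray_tab (a point): Upright blue tab, the tray's handle (14 mm to +y of tray_in): 8 mm thick (x), 44 wide (y), top 50 mm above the shelf; this point lies on its axis, 36 mm up. It stands on a tongue 10 mm high, 42 mm before the tray's front wall. The tray slides along the turner's x with some 2 N of friction and stays put. Pushed in (+x) it meets a firm stop, to be felt, 55 to 80 mm in from its start: that is home. It pulls out 85 mm from home.
- token1_mid (a point): In/out token, a flat round disc 36 mm across and 8 mm thick, 20 g, one face red, the other green; this point is its centre, its z axis points out of the RED face. It starts flat on the shelf, red face up. Some tokens may be absent.
- token2_mid (a point): In/out token, a flat round disc 36 mm across and 8 mm thick, 20 g, one face red, the other green; this point is its centre, its z axis points out of the RED face. It starts flat on the shelf, red face up. Some tokens may be absent.
- token3_mid (a point): In/out token, a flat round disc 36 mm across and 8 mm thick, 20 g, one face red, the other green; this point is its centre, its z axis points out of the RED face. It starts flat on the shelf, red face up. Some tokens may be absent.
- token4_mid (a point): In/out token, a flat round disc 36 mm across and 8 mm thick, 20 g, one face red, the other green; this point is its centre, its z axis points out of the RED face. It starts flat on the shelf, red face up. Some tokens may be absent.
- token5_mid (a point): In/out token, a flat round disc 36 mm across and 8 mm thick, 20 g, one face red, the other green; this point is its centre, its z axis points out of the RED face. It starts flat on the shelf, red face up. Some tokens may be absent.
- phone_stand: folding aluminium phone stand, about 75 x 70 x 100 mm high; a bystander, to be left where it is. Its origin is at the middle of its underside.
- power_bank: blue plastic power bank, 140 x 68 x 16 mm; a bystander, to be left where it is. Its origin is at the middle of its underside.
- key_dish: white ceramic key dish, 100 mm across, 28 mm high; a bystander, to be left where it is. Its origin is at the middle of its underside.
- bike_key: chrome bike lock key, about 56 mm long, 4 mm thick, lying flat; a bystander, to be left where it is. Its origin is at the middle of its underside.
- battery_jar: screw-top glass jar with coin batteries sealed inside, 60 mm across, 72 mm high; a bystander, to be left where it is. Its origin is at the middle of its underside.
- glasses_case: black glasses case, 60 x 155 x 42 mm; a bystander, to be left where it is. Its origin is at the middle of its underside.
- bike_light: black bike light, 70 x 32 x 30 mm; a bystander, to be left where it is. Its origin is at the middle of its underside.
Things that resemble listed ones, but are neither listed nor needed, are in the scene too. What is shaped like the part that bears token4_mid but black or purple is not meant.

How it is judged (in metres and radians):
On the way, in this order (a step that is already met when the one before it is completed fails the run):
1. the tray is pushed fully home, to its stop (x of tray_tab in the frame of turner above -0.089 m), for 0.2 s.
2. every token is in the tray, green face up (x of token1_mid in the frame of tray_in between -0.041 and 0.041 m and y of token1_mid in the frame of tray_in between -0.078 and 0.078 m and z of token1_mid in the frame of tray_in between -0.004 and 0.03 m and angle between each of token1_mid, token2_mid, token3_mid, token4_mid, token5_mid's own z axis and vertical above 2.54159 rad and x of token2_mid in the frame of tray_in between -0.041 and 0.041 m and y of token2_mid in the frame of tray_in between -0.078 and 0.078 m and z of token2_mid in the frame of tray_in between -0.004 and 0.03 m and x of token3_mid in the frame of tray_in between -0.041 and 0.041 m and y of token3_mid in the frame of tray_in between -0.078 and 0.078 m and z of token3_mid in the frame of tray_in between -0.004 and 0.03 m and x of token4_mid in the frame of tray_in between -0.041 and 0.041 m and y of token4_mid in the frame of tray_in between -0.078 and 0.078 m and z of token4_mid in the frame of tray_in between -0.004 and 0.03 m and x of token5_mid in the frame of tray_in between -0.041 and 0.041 m and y of token5_mid in the frame of tray_in between -0.078 and 0.078 m and z of token5_mid in the frame of tray_in between -0.004 and 0.03 m), for 0.2 s.
At the end, for the whole second after the job is handed in: Every token present lies in the tray, green face up (within about 35 degrees of level, they may overlap), and the tray is pulled at least 70 mm out from home (all of step 2 and x of tray_tab in the frame of turner below -0.156 m); the robot touches nothing.
It fails at once if one of the seven bystanders is shifted by more than 30 mm (distance of any of phone_stand, power_bank, key_dish, bike_key, battery_jar, glasses_case, bike_light from where it was at the start of the episode above 0.03 m).
Of token1, token2, token3, token4, token5 only 3 to 5 are there at a start; the rules pass over those that are not, and their reading is None.
At some moment in a run one of token1, token2, token3, token4, token5 may be knocked a few centimetres aside while the robot is not near it.
It also fails if it takes over 210 s, if anything falls off the work surface, if the arm or the gripper's body presses on something with over 40 N, if the wrist force passes 120 N, or if a joint passes its speed limit or range.

## Robot

A 6-joint arm with a two-finger parallel gripper is mounted at the origin on the work surface. World frame = base frame: x ahead of the robot, y to its left, z up, the work surface at z = 0. Lengths are in mm, angles in degrees, forces in N, time in s.
With the tool pointing down it reaches from about 350 to 875 mm from the base axis. Payload 15.5 kg.
Tool frame: the origin (TCP) lies midway between the tips of the shut fingers; the grasp point (between the pads) lies 19 mm behind it; z points along the fingers, y is the line along which they close (so a half turn about z gives the same grasp; the last joint's range is limited). The gripper opens to 85 mm and grips with 20 to 120 N. Pads are 22 mm wide; open, the fingers measure 114 mm over their backs; the gripper's body (76 mm by 85 mm) begins 54 mm behind the grasp point. The pads swing forward as they close: fully open they stand 13 mm farther back than shut.
Start: joints at [-5.472, 28.281, 77.091, -0, 74.628, -5.472], TCP at [625.001, 0.003, 231.277] pointing down, gripper open.
Joint ranges: [-166.48, 166.48], [-47.26, 123.95], [12.59, 153.08], [-70.14, 250.14], [6.76, 159.57], [-176.63, 176.63]. Speed limits (degrees/s): [108.29, 108.29, 147.25, 172.46, 172.46, 172.46].

## Interface

Orientations are given as [roll, pitch, yaw] about the fixed x, y, z axes, in that order (R = Rz(yaw) Ry(pitch) Rx(roll)).
In Python, from station import state, snapshot, finish_job gives the robot as it stands.
- The arm moves only by the tool move_arm, never from a script. Its argument "motion" is a list of rows, each a list of 3 entries, a list of its own where there are three numbers: the turn, a rotation vector about the tool's x, y, z scaled (see below), then the shift along the tool's x, y, z scaled (see below), then the opening, from -1 (shut) to 1 (fully open). In form: [[[ax, ay, az], [dx, dy, dz], fingers], ...]. A call has 1 to 5 rows; each row is the pose to reach, as a shift and turn from the pose commanded when the call began, along the tool's axes at that moment; what a row does not reach only later rows make up. The controller multiplies each number of a shift by 0.2 m and each number of a turn by 0.5 rad. A row lasts 1/8 s, in which the tool goes at most 62.5 mm and 10.7 degrees, less where a joint would pass 70% of its speed; a pose out of reach is approached as far as the arm can. A call with a number of a shift or a turn outside -1 to 1 is refused whole. A call with a gripper value outside its range is refused whole. The fingers move at their own pace and stop on an object; "squeeze" is the grip in N (left out, the last holds). Time passes only in rows, so rows that repeat a pose let the fingers close. It gives the time, the measured TCP pose, the force, the opening and the grip force at its end, in the units of the state.
- state(): the state, without advancing time (a new reading comes with each control period).
- snapshot(name): name is "scene" or "side" or "wrist"; returns a dict with "pixels" (480x640x3 uint8, red, green, blue), "range_z" (480x640 float32, mm along the optical axis (not along the pixel's ray), 0 where there is no reading), "mtx" (3x3 intrinsics, pixels), "rvec" (rotation vector, rad) and "tvec" (3), from world to camera coordinates, as OpenCV has them; the wrist camera has in their place "mount" (4x4, takes a point from camera to tool coordinates, whose origin is the TCP and whose axes are the flange's). Camera axes: x right, y down, z forward; pixel columns grow to the right and rows downward; lengths in mm; the calibration is good to about 2 mm. The wrist camera is an equidistant fisheye: a pixel r from the principal point sees the ray r / f radians off the axis. A picture is of the moment at which its call begins: read the wrist's pose just before it.
- finish_job(): hands the job in; it is judged then, once.
The state is a dict: "clock": time; "q": joint angles; "joint_velocities": joint speeds; "effort": joint torques, N m; "eef_pos": TCP position; "orientation": TCP orientation; "contact_force": force on the tool from outside, world axes, zero at the start; "ft_torque": the same for the moment, N m; "finger_gap": finger opening in mm; "finger_force": force on a finger pad.
Only numpy, scipy, OpenCV 4.12 (cv2) and the standard library are available. Lean on these libraries where they do the work, as an engineer would, in place of code of your own. Each camera call takes 0.05 s, during which the arm holds its last target. There are 200 camera calls.

## Working session

There is one attempt and no reset: what is moved stays moved. The work goes in short steps, Python scripts to look and compute and a tool call to move; the robot and the scene stay as the last step left them, time stands still between calls to the robot, and variables do not carry over. Pictures are saved under pics/ and viewed, at most 14 in all, crops included, and the job is handed in when it is done.

Besides the shell and the picture viewer there is one more tool, called as name(argument=value, ...) on one line, values as JSON. move_arm: Moves the arm, as the interface text tells. Its arguments: {"type":"object","properties":{"motion":{"type":"array"},"squeeze":{"type":"number"}},"required":["motion"]}

```bash
mkdir -p pics; ls; python3 - <<'E'
from station import state,snapshot
import cv2,numpy as np
print(state())
for n in("scene","side"):
    s=snapshot(n); cv2.imwrite(f"pics/{n}0.png",s["pixels"][:,:,::-1]); np.savez(f"{n}0.npz",**s)
    print(n,s["mtx"].tolist(),np.ravel(s["rvec"]),np.ravel(s["tvec"]))
E
```

```text
pics
{'clock': 0.0, 'q': array([-5.47190459e+00,  2.83147605e+01,  7.71273640e+01, -1.01781695e-03,
        7.46294961e+01, -5.47401611e+00]), 'joint_velocities': array([ 0.01829438, -0.128251  ,  0.12788136, -0.09119022, -0.06858163,
        0.07612516]), 'effort': array([-2.68344644e-03, -8.82162237e+01, -3.83866239e+01, -4.40739132e-04,
        1.02696815e-02,  1.38197843e-04]), 'eef_pos': array([6.24631924e+02, 3.09709520e-02, 2.30700228e+02]), 'orientation': array([-1.79928612e+02, -5.85559615e-03,  9.00023783e+01]), 'contact_force': array([-0.65698762,  0.04685611,  0.68199326]), 'ft_torque': array([ 0.01213853,  0.00245258, -0.04792232]), 'finger_force': 0.0, 'finger_gap': 85.15172950594946}
scene [[518.3887336550886, 0.0, 327.1617818387153], [0.0, 518.3887336550886, 247.70221619490908], [0.0, 0.0, 1.0]] [ 0.9535445   2.66079918 -0.84682051] [ 469.34084851 -129.18963783 1538.9019057 ]
side [[483.2751644424064, 0.0, 313.05087690808705], [0.0, 483.2751644424064, 235.0682971170614], [0.0, 0.0, 1.0]] [ 2.20745591 -0.68548648  0.27930396] [-471.09419949  284.38309563 1153.09281961]
```

View pics/scene0.png

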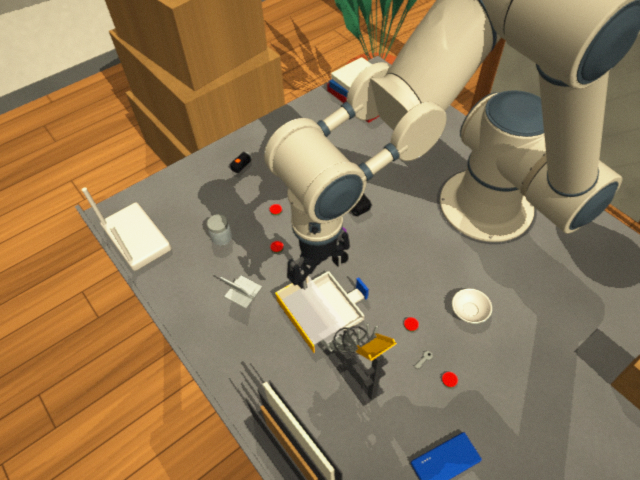

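View pics/side0.png

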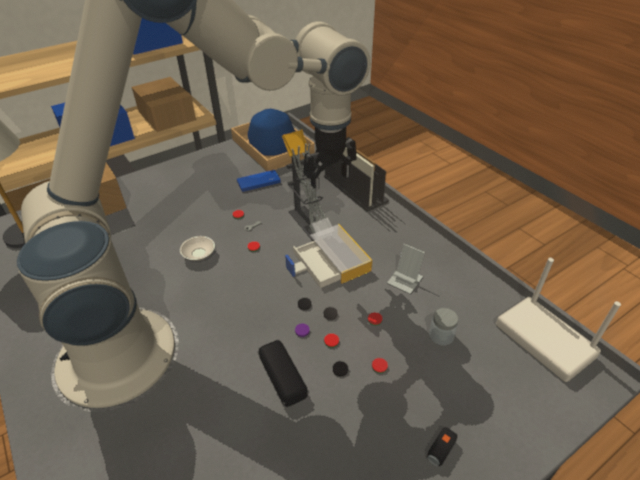

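The scene view shows the tray housing near (320,305), the yellow landing plate at (377,347), the blue tab at (362,289), and red tokens at (276,209), (277,246), (411,324) and (450,380). The side view shows five red tokens, at (238,214), (254,246), (374,319), (332,341) and (380,366), plus black and purple decoys. In the side view the tab is at (291,265) and the plate at (295,143).

```bash
cat > h.py <<'E'
import numpy as np,cv2
from scipy.spatial.transform import Rotation as Ro
def cam(s):
    R=cv2.Rodrigues(np.ravel(s["rvec"]).astype(float))[0]; return R,np.ravel(s["tvec"]),s["mtx"]
def onplane(s,uv,z):
    R,t,K=cam(s); d=R.T@np.linalg.solve(K,[uv[0],uv[1],1.]); c=-R.T@t; return c+d*(z-c[2])/d[2]
def cloud(s,m):
    R,t,K=cam(s); v,u=np.nonzero(m&(s["range_z"]>0)); z=s["range_z"][v,u]
    P=np.c_[(u-K[0,2])/K[0,0]*z,(v-K[1,2])/K[1,1]*z,z]; return (P-t)@R
def hsv(s): return cv2.cvtColor(s["pixels"],cv2.COLOR_RGB2HSV)
def mask(s,c):
    h=hsv(s);H,S,V=h[...,0],h[...,1],h[...,2]
    if c=="red": return ((H<6)|(H>174))&(S>190)&(V>110)
    if c=="blue": return (H>100)&(H<125)&(S>150)&(V>60)
    if c=="yellow": return (H>17)&(H<32)&(S>170)&(V>90)
def blobs(m,amin=25):
    n,l,st,ce=cv2.connectedComponentsWithStats(m.astype(np.uint8)); return [(i,st[i,4],ce[i],l==i) for i in range(1,n) if st[i,4]>=amin]
E
python3 - <<'E'
from h import *
np.set_printoptions(precision=1,suppress=True)
for n in("scene","side"):
    s=np.load(f"{n}0.npz"); 
    for c in("red","blue","yellow"):
        for i,a,ce,m in blobs(mask(s,c)):
            P=cloud(s,m); 
            if len(P)==0: continue
            med=np.median(P,0)
            if abs(med[1])>500 or med[2]>300 or med[0]<200 or med[0]>1000: continue
            e=[]
            if c!="red":
                ctr=P[np.abs(P-med).max(1)<60]; mu=ctr.mean(0); w,V=np.linalg.eigh(np.cov((ctr-mu).T)); e=[np.sqrt(w),V[:,0],V[:,2]]
            print(n,c,a,ce,"plane8",onplane(s,ce,8)[:2],"med",med,"lo",np.percentile(P,3,0),"hi",np.percentile(P,97,0),*e)
E
```

```text
scene red 93 [275.3 208.7] plane8 [ 493.1 -379.8] med [ 494.5 -379.4    8.5] lo [ 478.6 -394.4    3.6] hi [ 508.5 -364.1   13. ]
scene red 108 [276.5 246. ] plane8 [ 569.8 -268.4] med [ 570.5 -267.1    9.1] lo [ 555.2 -283.6    4.8] hi [ 585.8 -253.3   13.5]
scene red 145 [410.8 323.7] plane8 [450.1 143.1] med [450.5 143.6   9.5] lo [435.  127.    1.6] hi [464.9 158.9  13.4]
scene red 181 [449.4 379. ] plane8 [481.7 304.7] med [481.9 305.1   8.9] lo [466.6 289.5   4.7] hi [497.3 320.   13.4]
scene blue 120 [361.9 287.4] plane8 [474.6 -15.3] med [487.   -2.7  37.2] lo [482.6 -23.8  12.9] hi [490.2  16.   54. ] [ 1.7 12.8 13.8] [ 1.  -0.1  0. ] [ 0.1  0.8 -0.7]
scene blue 1965 [446.6 459.3] plane8 [618.8 424.9] med [620.9 424.3  16.9] lo [560.9 388.6  12.4] hi [684.6 463.4  21.1] [ 2.2 18.5 35.2] [-0. -0.  1.] [-0.9  0.3 -0. ]
scene yellow 315 [294.9 322.6] plane8 [673.8 -45.6] med [678.3 -37.5  26.3] lo [ 669.6 -127.3    0.2] hi [685.9  43.9  45.4] [ 0.8 14.6 34.9] [ 1.  -0.1  0. ] [ 0.1  1.  -0. ]
scene yellow 564 [375.7 346.7] plane8 [560.4 133.2] med [648.1 207.3 258.9] lo [621.7 1
[... 516 characters left out ...]
  7.4] lo [ 428.5 -278.4    4. ] hi [ 455.9 -249.2   10.6]
side red 41 [376.6 366.4] plane8 [ 484.8 -383.7] med [ 484.9 -384.7    7.7] lo [ 479.4 -394.7    3.2] hi [ 492.2 -371.2   11. ]
side blue 432 [258.7 179.5] plane8 [627.5 424.6] med [623.6 416.6  13.9] lo [562.4 378.8   9.6] hi [683.8 453.4  18.4] [ 2.4 19.4 35.8] [0. 0. 1.] [-0.9  0.3  0. ]
side yellow 361 [294.5 141.6] plane8 [862.7 565.5] med [648.8 204.4 256.5] lo [619.7 183.1 233.8] hi [676.7 222.2 274. ] [ 3.6 15.8 18. ] [-0.  -0.7  0.7] [-0.9 -0.3 -0.3]
side yellow 233 [356. 272.] plane8 [ 629.8 -119.9] med [ 620.5 -130.5   21.8] lo [ 578.7 -135.6    6.4] hi [ 663.6 -124.9   36.3] [ 1.5  9.4 26.8] [0.1 1.  0. ] [-1.   0.1  0. ]
```

```bash
python3 - <<'E'
from h import *
np.set_printoptions(precision=2,suppress=True)
S={n:np.load(f"{n}0.npz") for n in("scene","side")}
for n,s in S.items():
    R,t,K=cam(s); print(n,"cam",-R.T@t)
    for i,a,ce,m in blobs(mask(s,"yellow")):
        P=cloud(s,m); med=np.median(P,0)
        if not(400<med[0]<800): continue
        if med[2]>200:
            # plane with normal (sx,-?,), robust: 
            Q=P
            for _ in range(8):
                A=np.c_[Q[:,:2],np.ones(len(Q))]; c=np.linalg.lstsq(A,Q[:,2],rcond=None)[0]
                r=P[:,2]-np.c_[P[:,:2],np.ones(len(P))]@c; Q=P[np.abs(r)<max(2.5,np.std(r)*.8)]
            g=c[:2]; print(n,"plate grad",g,"yaw",np.degrees(np.arctan2(-g[0],g[1])),"n",len(Q),len(P),"z at(649,205)",c@[649,205,1])
            rect=cv2.minAreaRect(P[:,:2].astype(np.float32)); print(" rect",rect)
        else:
            rect=cv2.minAreaRect(P[:,:2].astype(np.float32)); vx=cv2.fitLine(P[:,:2].astype(np.float32),cv2.DIST_HUBER,0,.01,.01).ravel(); print(n,"housing line dir ang",np.degrees(np.arctan2(vx[1],vx[0])),vx[2:])
    h=hsv(s); b=(h[...,1]>80)&(h[...,0]>95)&(h[...,0]<130)
    for i,a,ce,m in blobs(b,20):
        P=cloud(s,m)
        if len(P) and 430<np.median(P[:,0])<530 and abs(np.median(P[:,1]))<60: print(n,"tab",a,np.median(P,0),np.percentile(P,3,0),np.percentile(P,97,0))
    dk=((h[...,2]<60)|((h[...,0]>130)&(h[...,0]<160)&(h[...,1]>120)))
    for i,a,ce,m in blobs(dk,15):
        P=cloud(s,m)
        if len(P) and np.median(P[:,2])<60 and 250<np.median(P[:,0])<800 and np.median(P[:,1])<-100: print(n,"dark",a,ce,np.median(P,0),np.ptp(P,0))
E
```

```text
scene cam [ 977.51  479.65 1191.47]
scene housing line dir ang 84.65667 [678.26 -39.4 ]
scene plate grad [0.06 0.97] yaw -3.2978463641834392 n 497 561 z at(649,205) 256.15383306402384
 rect ((636.3041381835938, 187.06298828125), (86.22473907470703, 81.59130859375), 84.75289916992188)
scene tab 141 [486.71  -2.28  37.22] [478.93 -27.11   5.83] [490.18  16.62  53.93]
scene dark 22 [114.36  61.95] [  266.91 -2484.88  -731.72] [56.96 59.24 41.86]
scene dark 229 [240.52 162.87] [ 473.46 -587.05   25.7 ] [70.73 46.57 39.09]
scene dark 234 [361.18 206.36] [ 306.7  -207.47   35.82] [56.4  38.29 48.76]
side cam [  31.97 -834.76  966.74]
side plate grad [0.09 0.94] yaw -5.223834451145028 n 229 361 z at(649,205) 256.4737997815893
 rect ((649.1475830078125, 201.89984130859375), (48.59004592895508, 61.30357360839844), 83.27943420410156)
side housing line dir ang -5.1791205 [ 621.22 -130.31]
side tab 100 [482.98 -14.21  38.08] [480.09 -32.84  10.47] [490.04   6.58  50.98]
side dark 124 [304.15 303.73] [ 451.63 -132.6     6.96] [33.36 36.33 10.88]
side dark 108 [329.43 313.96] [ 485.54 -197.17    7.08] [30.49 38.7  11.47]
side dark 124 [301.85 329.67] [ 401.84 -198.18    6.82] [33.12 36.45 10.68]
side dark 1782 [282.79 373.57] [ 290.17 -296.01   40.12] [ 73.17 181.67  48.22]
side dark 185 [340.  368.8] [ 412.83 -341.04    7.33] [33.95 42.44 16.82]
side dark 561 [441.68 445.68] [ 463.44 -604.03   28.99] [80.01 55.13 38.75]
```

move_arm(motion=[[[0,0,0.185],[-0.04,-0.71,0],0],[[0,0,0.185],[-0.04,-0.71,0.3],0],[[0,0,0.185],[-0.04,-0.71,0.75],0],[[0,0,0.185],[-0.04,-0.71,0.75],0],[[0,0,0.185],[-0.04,-0.71,0.75],0]], squeeze=40)

```text
clock: 0.72
eef_pos: [480.1, -7.7, 79.1]
orientation: [-179.6, -0.0, 84.7]
contact_force: [1.0, 1.1, 1.5]
finger_gap: 42.9
finger_force: 0.0
```

move_arm(motion=[[[0,0,0],[0,0,0],0],[[0,0,0],[0,0,0],0]])

```text
clock: 0.98
eef_pos: [484.9, -8.1, 83.1]
orientation: [179.8, 0.0, 84.7]
contact_force: [-0.4, 0.5, 0.8]
finger_gap: 42.4
finger_force: 0.0
```

```bash
python3 - <<'E'
from h import *; from station import *
np.set_printoptions(precision=2,suppress=True)
st=state(); print(st["eef_pos"],st["orientation"],st["finger_gap"],st["clock"])
w=snapshot("wrist"); print(w["mtx"],w["mount"]); np.savez("w1.npz",**w)
cv2.imwrite("pics/w1.png",w["pixels"][:,:,::-1])
s=snapshot("scene");np.savez("scene1.npz",**s)
for i,a,ce,m in blobs(mask(s,"red")): print(a,onplane(s,ce,8))
E
```

```text
[484.86  -8.15  83.06] [179.8    0.01  84.71] 42.41806965330312 0.975
[[371.65   0.   320.56]
 [  0.   371.65 236.44]
 [  0.     0.     1.  ]] [[  -0.     -0.96   -0.29   72.51]
 [   1.     -0.      0.     -0.06]
 [  -0.     -0.29    0.96 -142.52]
 [   0.      0.      0.      1.  ]]
156 [   0.69 -528.14    8.  ]
91 [ 493.04 -379.69    8.  ]
95 [ 443.3  -260.27    8.  ]
107 [ 570.3  -268.51    8.  ]
145 [450.11 143.12   8.  ]
182 [481.55 304.44   8.  ]
```

View pics/w1.png

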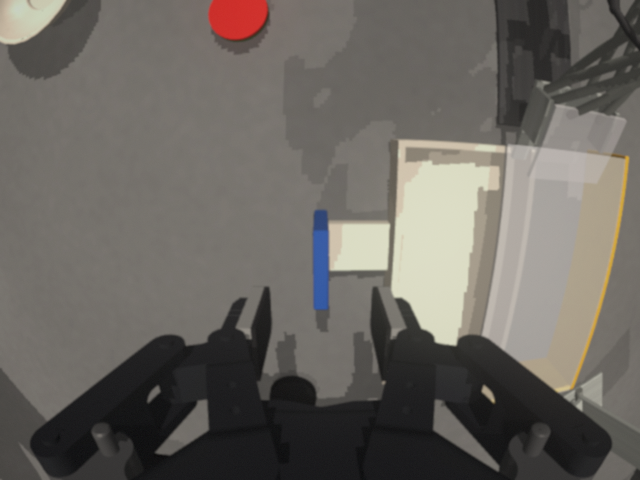

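The wrist view shows the blue tab centred between the fingers, at cols 314–328 and rows 228–308, about 2 mm from the tool axis. I'll descend and grip it.

move_arm(motion=[[[0,0,0],[0.01,0,0.2],0],[[0,0,0],[0.01,0,0.32],0],[[0,0,0],[0.01,0,0.32],0],[[0,0,0],[0.01,0,0.32],-1],[[0,0,0],[0.01,0,0.32],-1]])

```text
clock: 1.7
eef_pos: [484.0, -6.1, 18.4]
orientation: [179.9, 0.0, 84.7]
contact_force: [-1.7, -0.4, 12.0]
finger_gap: 7.6
finger_force: 42.5
```

move_arm(motion=[[[0,0,0],[0,0,0],-1],[[0,0,0],[0,0,0],-1],[[0,0,0],[0,0,0],-1],[[0,0,0],[0,0,0],-1]])

```text
clock: 2.2
eef_pos: [484.0, -6.1, 18.4]
orientation: [179.9, 0.0, 84.7]
contact_force: [0.0, 0.2, 8.4]
finger_gap: 7.7
finger_force: 42.2
```

move_arm(motion=[[[0,0,0],[0,0.05,0],-1],[[0,0,0],[0,0.1,0],-1],[[0,0,0],[0,0.15,0],-1],[[0,0,0],[0,0.2,0],-1],[[0,0,0],[0,0.25,0],-1]])

```text
clock: 2.82
eef_pos: [533.6, -10.7, 18.5]
orientation: [179.9, 0.0, 84.7]
contact_force: [-2.4, 0.6, 9.0]
finger_gap: 7.3
finger_force: 42.2
```

Gripped and moving with about 2 N of drag. I'll creep on in small steps to feel the stop.

move_arm(motion=[[[0,0,0],[0,0.01,0],-1],[[0,0,0],[0,0.02,0],-1],[[0,0,0],[0,0.03,0],-1],[[0,0,0],[0,0.03,0],-1]])

```text
clock: 3.32
eef_pos: [539.7, -11.3, 18.5]
orientation: [179.9, 0.0, 84.7]
contact_force: [0.4, 0.5, 7.6]
finger_gap: 7.4
finger_force: 42.0
```

move_arm(motion=[[[0,0,0],[0,0.01,0],-1],[[0,0,0],[0,0.02,0],-1],[[0,0,0],[0,0.02,0],-1]])

```text
clock: 3.7
eef_pos: [542.2, -11.4, 18.4]
orientation: [-180.0, 0.0, 84.7]
contact_force: [-7.0, 0.7, 14.3]
finger_gap: 7.4
finger_force: 43.1
```

move_arm(motion=[[[0,0,0],[0,0.01,0],-1],[[0,0,0],[0,0.01,0],-1],[[0,0,0],[0,0.01,0],-1]])

```text
clock: 4.08
eef_pos: [542.1, -11.4, 18.3]
orientation: [-179.8, 0.0, 84.7]
contact_force: [-18.1, 0.5, 23.3]
finger_gap: 7.6
finger_force: 44.3
```

The stop is felt: the position is stuck at x = 542.1 while the force rises to 18 N. I'll relieve the push, release, and go to the first token.

move_arm(motion=[[[0,0,0],[0,-0.015,0],-1],[[0,0,0],[0,-0.015,0],-1],[[0,0,0],[0,-0.015,0],0],[[0,0,0],[0,-0.015,0],0],[[0,0,0],[0,-0.015,0],0]])

```text
clock: 4.7
eef_pos: [542.0, -11.5, 17.4]
orientation: [180.0, -0.0, 84.7]
contact_force: [-0.4, -0.2, -0.9]
finger_gap: 42.6
finger_force: 0.0
```

move_arm(motion=[[[0,0,0],[0,0,-0.3],0],[[0,0,0],[0,0,-0.5],0],[[0,0,0],[0,0,-0.5],0.4]])

```text
clock: 5.08
eef_pos: [543.6, -11.7, 120.1]
orientation: [179.7, 0.0, 84.7]
contact_force: [0.2, -0.3, 0.8]
finger_gap: 58.6
finger_force: 0.0
```

move_arm(motion=[[[0,0,0],[0.23,-0.18,0],0.4],[[0,0,0],[0.46,-0.36,0],0.4],[[0,0,0],[0.715,-0.53,0],0.4],[[0,0,0],[0.715,-0.53,0.05],0.4],[[0,0,0],[0.715,-0.53,0.05],0.4]])

```text
clock: 5.7
eef_pos: [449.2, 140.6, 106.3]
orientation: [-179.9, 0.0, 84.8]
contact_force: [0.7, 0.9, -0.5]
finger_gap: 59.8
finger_force: 0.0
```

```bash
cat > look.py <<'E'
from h import *; from station import *
import sys
np.set_printoptions(precision=2,suppress=True)
def wristrays(w,uv):
    K=w["mtx"]; d=(np.atleast_2d(uv)-[K[0,2],K[1,2]]); r=np.linalg.norm(d,axis=1); th=r/K[0,0]
    return np.c_[d/np.maximum(r,1e-9)[:,None]*np.sin(th)[:,None],np.cos(th)]
def wristpts(w,st,uv,z):
    M=w["mount"]; R=Ro.from_euler("xyz",st["orientation"],degrees=True).as_matrix(); p=st["eef_pos"]
    d=wristrays(w,uv)@M[:3,:3].T@R.T; c=p+R@M[:3,3]
    return c+d*((z-c[2])/d[:,2])[:,None]
def go(st,P): # shift in tool units to world P
    R=Ro.from_euler("xyz",st["orientation"],degrees=True).as_matrix(); return R.T@(np.array(P)-st["eef_pos"])/200
if __name__=="__main__":
    st=state(); w=snapshot("wrist"); print(st["eef_pos"],st["orientation"],st["finger_gap"],st["clock"])
    for i,a,ce,m in blobs(mask(w,"red"),300):
        v,u=np.nonzero(m); P=wristpts(w,st,np.c_[u,v],8)[:,:2]; c,r=cv2.minEnclosingCircle(P.astype(np.float32))
        print("wrist red",a,ce,"circle",np.array(c),r,"shift",go(st,[*c,0]))
    if len(sys.argv)>1:
        s=snapshot("scene"); np.savez("last.npz",**s)
        for i,a,ce,m in blobs(mask(s,"red")): print("scene",a,onplane(s,ce,8)[:2])
        if sys.argv[1]!="x": cv2.imwrite(f"pics/{sys.argv[1]}.png",w["pixels"][:,:,::-1])
E
python3 look.py x
```

```text
[449.19 140.59 106.34] [-179.91    0.03   84.75] 59.83614635721025 5.7
wrist red 681 [347.62   6.96] circle [480.66 297.93] 16.185935974121094 shift [0.8  0.09 0.53]
wrist red 1971 [321.19 234.15] circle [449.47 142.13] 17.484045028686523 shift [0.01 0.   0.53]
scene 287 [ -42.26 -513.71]
scene 90 [ 493.52 -379.67]
scene 95 [ 442.74 -260.1 ]
scene 106 [ 570.17 -268.4 ]
scene 144 [450.09 143.06]
scene 180 [481.75 304.71]
```

move_arm(motion=[[[0,0,0],[0.007,0,0.25],0.4],[[0,0,0],[0.007,0,0.48],0.4],[[0,0,0],[0.007,0,0.525],0.4],[[0,0,0],[0.007,0,0.525],0.4],[[0,0,0],[0.007,0,0.525],0.4]], squeeze=30)

```text
clock: 6.42
eef_pos: [450.7, 142.0, 3.7]
orientation: [179.9, -0.0, 84.7]
contact_force: [0.1, 0.3, -0.1]
finger_gap: 59.9
finger_force: 0.0
```

move_arm(motion=[[[0,0,0],[0,0,0],-1],[[0,0,0],[0,0,0],-1],[[0,0,0],[0,0,0],-1],[[0,0,0],[0,0,0],-1],[[0,0,0],[0,0,0],-1]])

```text
clock: 7.05
eef_pos: [450.4, 142.2, 3.3]
orientation: [179.9, -0.0, 84.7]
contact_force: [0.7, -0.9, 12.4]
finger_gap: 33.7
finger_force: 28.6
```

move_arm(motion=[[[0,0,0],[0,0,-0.25],-1],[[0,0,0],[0,0,-0.5],-1],[[0,0,0],[0,0,-0.75],-1],[[0,0,0],[0,0,-1],-1],[[0,0,0],[0,0,-1],-1]])

```text
clock: 7.68
eef_pos: [451.4, 142.5, 206.1]
orientation: [179.6, -0.1, 84.7]
contact_force: [-0.5, -0.4, 0.2]
finger_gap: 33.5
finger_force: 29.9
```

```bash
python3 look.py w2
```

```text
[451.42 142.52 206.13] [179.6   -0.11  84.71] 33.525744793680005 7.675
wrist red 911 [335.75  33.58] circle [481.42 302.78] 17.029205322265625 shift [0.81 0.07 1.03]
wrist red 4958 [320.58 305.73] circle [443.32  37.57] 44.477317810058594 shift [-0.53  0.    1.03]
scene 285 [ -41.76 -514.06]
scene 94 [ 492.99 -380.03]
scene 97 [ 442.74 -260.32]
scene 107 [ 570.02 -268.49]
scene 102 [338.36  81.12]
scene 183 [481.71 304.49]
```

View pics/w2.png

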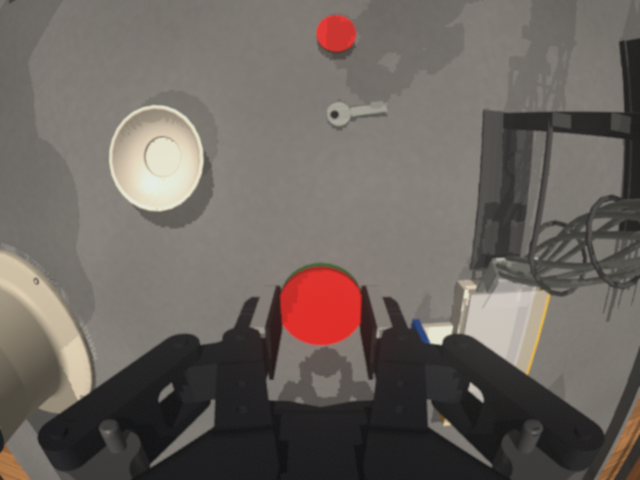

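The wrist view shows the token gripped level between the pads at (321,306). The second token is at (336,33), clear of the key. I'll carry this one over to the plate.

move_arm(motion=[[[0,0,0],[0,0,-0.31],-1],[[0,0,0],[0,0,-0.62],-1],[[0,0,0],[0.1,0.24,-0.62],-1],[[0,0,0],[0.2,0.48,-0.62],-1],[[0,0,0],[0.3,0.72,-0.62],-1]])

```text
clock: 8.4
eef_pos: [599.7, 189.0, 324.7]
orientation: [-179.9, 0.0, 84.7]
contact_force: [0.3, -0.3, -0.0]
finger_gap: 33.4
finger_force: 30.2
```

move_arm(motion=[[[0,0,0],[0.097,0.233,0],-1],[[0,0,0],[0.097,0.233,0],-1],[[0,0,0],[0.097,0.233,0],-1],[[0,0,0],[0.097,0.233,0],-1]])

```text
clock: 8.9
eef_pos: [645.9, 203.3, 326.2]
orientation: [-180.0, 0.0, 84.7]
contact_force: [0.3, -1.0, 0.8]
finger_gap: 33.5
finger_force: 30.2
```

```bash
python3 look.py w3 | head -1;python3 - <<'E'
from look import *
print(go(state(),[648.5,204,283]))
st=state();w=cv2.cvtColor(cv2.imread("pics/w3.png"),cv2.COLOR_BGR2RGB);print(st["contact_force"])
E
```

```text
[645.9  203.31 326.18] [-179.96    0.02   84.7 ] 33.49348181329076 8.9
[0.   0.01 0.22]
[ 0.56 -0.08 -0.71]
```

View pics/w3.png

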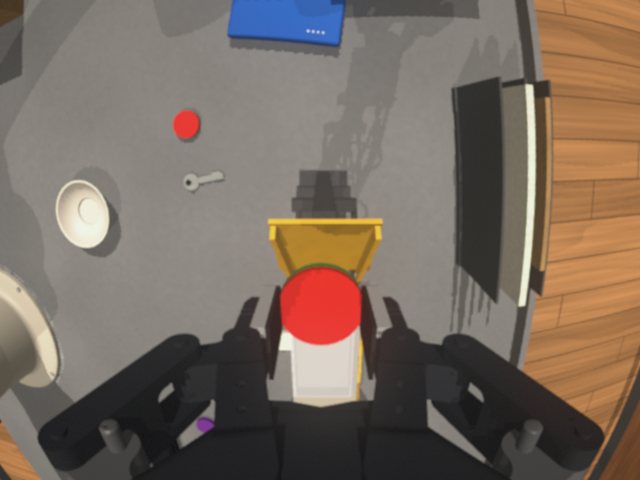

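The wrist view shows the plate just ahead of the held token: top edge at row 219, cols 269–381, centred 2–3 mm to the right. That matches the target of (648.5, 204.5), so I'll lower and drop.

move_arm(motion=[[[0,0,0],[0.006,0.012,0.12],-1],[[0,0,0],[0.006,0.012,0.215],-1],[[0,0,0],[0.006,0.012,0.215],-1],[[0,0,0],[0.006,0.012,0.215],-1],[[0,0,0],[0.006,0.012,0.215],-1]])

```text
clock: 9.62
eef_pos: [649.6, 204.6, 284.4]
orientation: [179.9, -0.0, 84.7]
contact_force: [-0.3, 0.5, -0.1]
finger_gap: 33.7
finger_force: 30.2
```

move_arm(motion=[[[0,0,0],[0,0,0],0.3],[[0,0,0],[0,0,0],0.3],[[0,0,0],[0,0,0],0.3],[[0,0,0],[0,0,-0.2],0.3],[[0,0,0],[0,0,-0.4],0.3]])

```text
clock: 10.25
eef_pos: [649.1, 204.5, 364.0]
orientation: [-179.9, 0.0, 84.7]
contact_force: [0.6, 0.2, -0.8]
finger_gap: 55.5
finger_force: 0.0
```

```bash
python3 look.py x; python3 - <<'E'
from look import *
st=state(); s=snapshot("side"); cv2.imwrite("pics/s2.png",cv2.resize(s["pixels"][90:330,200:460,::-1],None,fx=2.3,fy=2.3))
print(go(st,[481.7,303,120]))
E
```

```text
[649.14 204.5  364.04] [-179.95    0.02   84.7 ] 55.505292320598805 10.25
wrist red 407 [193.42 125.06] circle [482.35 303.1 ] 16.450468063354492 shift [ 0.41 -0.87  1.82]
scene 282 [ -43.18 -512.95]
scene 94 [ 492.89 -379.95]
scene 97 [ 442.95 -260.35]
scene 107 [ 570.23 -268.25]
scene 182 [481.7  304.59]
[ 0.41 -0.9   1.24]
```

View pics/s2.png

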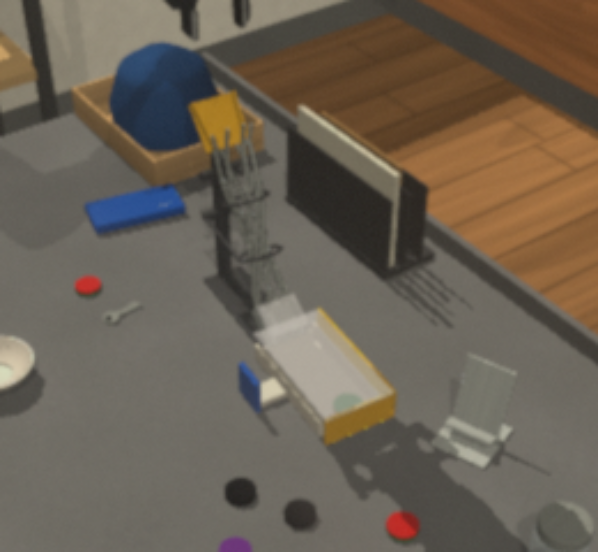

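The side crop shows a green disc in the tray at (347,403), with the tray still home. The chute works. On to the second token.

move_arm(motion=[[[0,0,0],[0.12,-0.26,0],0.4],[[0,0,0],[0.24,-0.52,0],0.4],[[0,0,0],[0.36,-0.78,0.1],0.4],[[0,0,0],[0.411,-0.875,0.4],0.4],[[0,0,0],[0.411,-0.875,0.7],0.4]])

```text
clock: 11.02
eef_pos: [480.8, 303.3, 221.8]
orientation: [180.0, -0.0, 84.8]
contact_force: [0.9, -0.3, -1.4]
finger_gap: 59.8
finger_force: 0.0
```

move_arm(motion=[[[0,0,0],[0,0,0.25],0.4],[[0,0,0],[0,0,0.5],0.4],[[0,0,0],[0,0,0.6],0.4],[[0,0,0],[0,0,0.6],0.4],[[0,0,0],[0,0,0.6],0.4]])

```text
clock: 11.65
eef_pos: [483.0, 302.7, 103.9]
orientation: [180.0, -0.0, 84.7]
contact_force: [1.0, 0.7, 0.6]
finger_gap: 60.0
finger_force: 0.0
```

```bash
python3 look.py x
```

```text
[482.96 302.68 103.94] [179.96  -0.02  84.7 ] 60.02118945444849 11.65
wrist red 2004 [318.38 236.02] circle [481.7  303.91] 17.575702667236328 shift [ 0.01 -0.01  0.52]
scene 286 [ -41.99 -514.2 ]
scene 89 [ 493.44 -379.83]
scene 96 [ 443.13 -260.37]
scene 106 [ 570.17 -268.4 ]
scene 172 [482.26 305.28]
```

move_arm(motion=[[[0,0,0],[0.006,-0.006,0.25],0.4],[[0,0,0],[0.006,-0.006,0.47],0.4],[[0,0,0],[0.006,-0.006,0.505],0.4],[[0,0,0],[0.006,-0.006,0.505],0.4],[[0,0,0],[0.006,-0.006,0.505],0.4]])

```text
clock: 12.38
eef_pos: [482.6, 304.4, 4.1]
orientation: [179.9, -0.1, 84.7]
contact_force: [-0.1, -0.2, 0.4]
finger_gap: 60.2
finger_force: 0.0
```

move_arm(motion=[[[0,0,0],[0,0,0],-1],[[0,0,0],[0,0,0],-1],[[0,0,0],[0,0,0],-1],[[0,0,0],[0,0,0],-1],[[0,0,0],[0,0,0],-1]])

```text
clock: 13.0
eef_pos: [482.2, 304.1, 3.4]
orientation: [179.9, -0.0, 84.7]
contact_force: [-1.1, -0.1, 11.5]
finger_gap: 33.6
finger_force: 28.7
```

move_arm(motion=[[[0,0,0],[0,0,-0.25],-1],[[0,0,0],[0,0,-0.5],-1],[[0,0,0],[0,0,-0.75],-1],[[0,0,0],[0,0,-1],-1],[[0,0,0],[0,0,-1],-1]])

```text
clock: 13.62
eef_pos: [483.3, 304.8, 206.5]
orientation: [179.6, -0.2, 84.7]
contact_force: [0.5, 0.4, -0.2]
finger_gap: 34.0
finger_force: 29.8
```

move_arm(motion=[[[0,0,0],[0,0,-0.3],-1],[[0,0,0],[0,0,-0.6],-1],[[0,0,0],[-0.1,0.22,-0.62],-1],[[0,0,0],[-0.2,0.44,-0.62],-1],[[0,0,0],[-0.3,0.66,-0.62],-1]])

```text
clock: 14.25
eef_pos: [608.4, 231.0, 325.6]
orientation: [-180.0, 0.0, 84.7]
contact_force: [1.1, 0.4, 0.4]
finger_gap: 33.5
finger_force: 30.1
```

move_arm(motion=[[[0,0,0],[-0.116,0.215,0],-1],[[0,0,0],[-0.116,0.215,0],-1],[[0,0,0],[-0.116,0.215,0],-1],[[0,0,0],[-0.116,0.215,0],-1]])

```text
clock: 14.75
eef_pos: [647.3, 205.5, 326.2]
orientation: [-180.0, -0.0, 84.8]
contact_force: [-0.1, -0.4, 0.2]
finger_gap: 33.9
finger_force: 30.1
```

```bash
python3 look.py x|grep wrist; python3 - <<'E'
from look import *
print(go(state(),[648.8,204.5,284]))
E
```

```text
wrist red 4942 [320.76 305.17] circle [632.42  38.16] 60.06953048706055 shift [-0.84  0.    1.63]
[-0.    0.01  0.21]
```

move_arm(motion=[[[0,0,0],[-0.003,0.01,0.12],-1],[[0,0,0],[-0.003,0.01,0.215],-1],[[0,0,0],[-0.003,0.01,0.215],-1],[[0,0,0],[-0.003,0.01,0.215],-1],[[0,0,0],[-0.003,0.01,0.215],-1]])

```text
clock: 15.48
eef_pos: [650.4, 204.3, 284.4]
orientation: [179.9, -0.0, 84.7]
contact_force: [0.1, -0.2, -0.1]
finger_gap: 33.3
finger_force: 30.1
```

move_arm(motion=[[[0,0,0],[0,0,0],0.3],[[0,0,0],[0,0,0],0.3],[[0,0,0],[0,0,0],0.3],[[0,0,0],[0,0,-0.2],0.3],[[0,0,0],[0,0,-0.4],0.3]])

```text
clock: 16.1
eef_pos: [649.9, 204.0, 364.0]
orientation: [-179.9, 0.0, 84.7]
contact_force: [-0.1, 0.3, 0.8]
finger_gap: 55.4
finger_force: 0.0
```

```bash
python3 - <<'E'
from look import *
st=state(); s=snapshot("side"); print(st["eef_pos"]); h=hsv(s)
g=(h[...,0]>40)&(h[...,0]<95)&(h[...,1]>40); 
for i,a,ce,m in blobs(g,15):
    if abs(ce[0]-340)<80 and abs(ce[1]-260)<60: print("green",a,ce,onplane(s,ce,9))
for n,uv in dict(standL=(388,288),standR=(420,290),jarL=(433,340),jarR=(457,338)).items(): print(n,onplane(s,uv,0))
for i,a,ce,m in blobs(mask(s,"red")): print("red",a,ce,onplane(s,ce,8)[:2])
E
```

```text
[649.89 203.99 364.05]
standL [ 668.22 -210.01    0.  ]
standR [ 732.86 -264.13    0.  ]
jarL [ 646.79 -400.31   -0.  ]
jarR [ 698.18 -428.98    0.  ]
red 98 [374.45 318.39] [ 568.89 -273.54]
red 125 [331.11 339.81] [ 442.51 -264.47]
red 58 [379.72 366.17] [ 491.13 -387.23]
```

move_arm(motion=[[[0,0,0],[-0.25,0,0],0.4],[[0,0,0],[-0.5,0,0],0.4],[[0,0,0],[-0.75,-0.05,0],0.4],[[0,0,0],[-1,-0.08,0],0.4]])

```text
clock: 16.65
eef_pos: [615.1, 4.9, 363.2]
orientation: [180.0, 0.0, 84.7]
contact_force: [0.4, -0.3, 0.2]
finger_gap: 60.2
finger_force: 0.0
```

move_arm(motion=[[[0,0,0],[-0.25,0,0],0.4],[[0,0,0],[-0.5,0,0],0.4],[[0,0,0],[-0.75,-0.05,0],0.4],[[0,0,0],[-1,-0.08,0],0.4]])

```text
clock: 17.15
eef_pos: [580.7, -192.8, 363.3]
orientation: [180.0, 0.0, 84.7]
contact_force: [1.3, 0.7, -0.8]
finger_gap: 60.0
finger_force: 0.0
```

move_arm(motion=[[[0,0,0],[-0.25,-0.02,0.1],0.4],[[0,0,0],[-0.397,-0.02,0.3],0.4],[[0,0,0],[-0.397,-0.02,0.55],0.4],[[0,0,0],[-0.397,-0.02,0.8],0.4],[[0,0,0],[-0.397,-0.02,0.9],0.4]])

```text
clock: 17.77
eef_pos: [568.6, -269.3, 180.2]
orientation: [-179.8, -0.1, 84.7]
contact_force: [-1.0, 0.1, 0.1]
finger_gap: 59.5
finger_force: 0.0
```

move_arm(motion=[[[0,0,0],[0,0,0.2],0.4],[[0,0,0],[0,0,0.38],0.4],[[0,0,0],[0,0,0.38],0.4],[[0,0,0],[0,0,0.38],0.4]])

```text
clock: 18.27
eef_pos: [570.6, -270.4, 108.6]
orientation: [179.9, 0.0, 84.7]
contact_force: [0.0, -0.8, 0.6]
finger_gap: 59.8
finger_force: 0.0
```

```bash
python3 look.py w4
```

```text
[ 570.61 -270.35  108.58] [179.92   0.04  84.7 ] 59.75313796849543 18.275
wrist red 1920 [320.03 235.26] circle [ 570.48 -270.1 ] 17.452924728393555 shift [ 0.   -0.    0.54]
wrist red 1458 [148.78 239.59] circle [ 443.81 -261.36] 17.850261688232422 shift [-0.01 -0.64  0.54]
wrist red 559 [248.21 373.28] circle [ 496.68 -381.12] 17.628585815429688 shift [-0.59 -0.32  0.54]
scene 257 [ -46.79 -505.4 ]
scene 63 [ 495.12 -377.21]
scene 95 [ 443.3  -260.27]
scene 107 [ 570.23 -268.25]
```

View pics/w4.png

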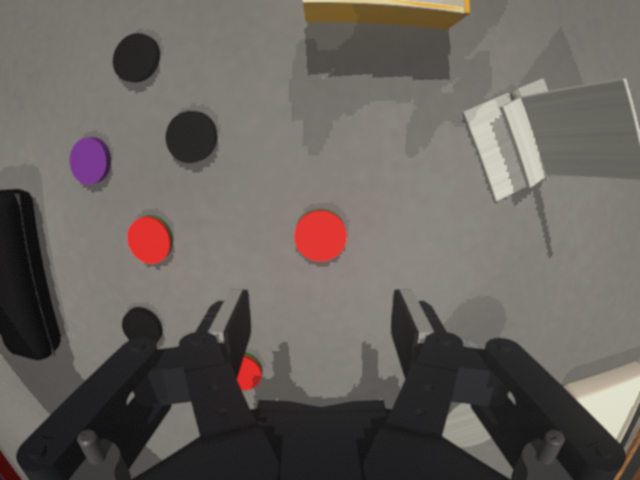

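The wrist view shows the third token centred at (321,236) with clear space around it. The fourth is at (150,240) near the black and purple decoys, and the fifth is at (249,373).

move_arm(motion=[[[0,0,0],[0.001,0,0.25],0.4],[[0,0,0],[0.001,0,0.48],0.4],[[0,0,0],[0.001,0,0.527],0.4],[[0,0,0],[0.001,0,0.527],0.4],[[0,0,0],[0.001,0,0.527],0.4]])

```text
clock: 19.0
eef_pos: [571.2, -270.4, 4.0]
orientation: [179.8, 0.1, 84.7]
contact_force: [0.1, 0.6, -0.0]
finger_gap: 59.9
finger_force: 0.0
```

move_arm(motion=[[[0,0,0],[0,0,0],-1],[[0,0,0],[0,0,0],-1],[[0,0,0],[0,0,0],-1],[[0,0,0],[0,0,0],-1],[[0,0,0],[0,0,0],-1]])

```text
clock: 19.62
eef_pos: [570.6, -270.1, 3.1]
orientation: [179.9, 0.0, 84.7]
contact_force: [-1.2, 0.2, 10.8]
finger_gap: 33.6
finger_force: 28.8
```

move_arm(motion=[[[0,0,0],[0,0,-0.25],-1],[[0,0,0],[0,0,-0.5],-1],[[0,0,0],[0,0,-0.75],-1],[[0,0,0],[0,0,-1],-1],[[0,0,0],[0,0,-1],-1]])

```text
clock: 20.25
eef_pos: [571.7, -270.8, 206.5]
orientation: [179.6, 0.2, 84.7]
contact_force: [-0.5, 0.1, 0.6]
finger_gap: 33.6
finger_force: 29.9
```

move_arm(motion=[[[0,0,0],[0,0,-0.3],-1],[[0,0,0],[0,0,-0.62],-1],[[0,0,0],[0.2,0,-0.62],-1],[[0,0,0],[0.4,0.03,-0.62],-1],[[0,0,0],[0.4,0.03,-0.62],-1]])

```text
clock: 20.88
eef_pos: [583.5, -188.2, 325.4]
orientation: [-180.0, -0.0, 84.9]
contact_force: [-0.4, -0.2, -1.5]
finger_gap: 33.3
finger_force: 30.1
```

move_arm(motion=[[[0,0,0],[0.25,0,0],-1],[[0,0,0],[0.5,0,0],-1],[[0,0,0],[0.75,0.05,0],-1],[[0,0,0],[1,0.07,0],-1],[[0,0,0],[1,0.07,0],-1]])

```text
clock: 21.5
eef_pos: [615.9, 9.8, 325.0]
orientation: [-179.9, -0.0, 84.9]
contact_force: [1.1, -0.6, -0.3]
finger_gap: 33.5
finger_force: 30.1
```

move_arm(motion=[[[0,0,0],[0.25,0,0],-1],[[0,0,0],[0.5,0,0],-1],[[0,0,0],[0.75,0.05,0],-1],[[0,0,0],[1,0.07,0],-1],[[0,0,0],[1,0.07,0],-1]])

```text
clock: 22.12
eef_pos: [648.4, 207.0, 324.6]
orientation: [-179.9, 0.0, 84.8]
contact_force: [-0.1, -0.4, -0.2]
finger_gap: 33.4
finger_force: 30.1
```

move_arm(motion=[[[0,0,0],[0,0,0],-1],[[0,0,0],[0,0,0],-1]])

```text
clock: 22.38
eef_pos: [648.3, 203.5, 325.8]
orientation: [-180.0, 0.0, 84.6]
contact_force: [0.7, 0.4, -0.3]
finger_gap: 33.6
finger_force: 30.1
```

```bash
python3 look.py x; python3 - <<'E'
from look import *
np.set_printoptions(precision=4,suppress=True)
print(go(state(),[648.8,204.5,284]))
s=snapshot("side"); cv2.imwrite("pics/s3.png",cv2.resize(s["pixels"][210:300,270:390,::-1],None,fx=5,fy=5,interpolation=cv2.INTER_CUBIC))
E
```

```text
[648.3  203.48 325.81] [-179.99    0.02   84.61] 33.63622374696177 22.375
wrist red 4982 [320.76 305.14] circle [632.52  36.48] 60.16205596923828 shift [-0.84  0.    1.63]
scene 280 [ -44.14 -512.45]
scene 93 [ 493.05 -379.67]
scene 98 [ 442.77 -260.38]
scene 170 [520.99 108.11]
[0.0036 0.0023 0.2101]
```

View pics/s3.png

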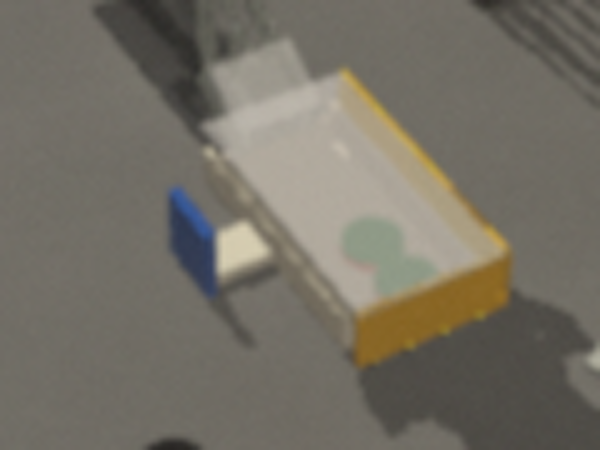

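The crop shows two green discs in the tray, at (372,240) and (407,275). I'll drop the third and go to the fourth.

move_arm(motion=[[[0,0,0],[0.003,0,0.12],-1],[[0,0,0],[0.003,0,0.21],-1],[[0,0,0],[0.003,0,0.21],-1],[[0,0,0],[0.003,0,0.21],-1],[[0,0,0],[0.003,0,0.21],-1]])

```text
clock: 23.15
eef_pos: [648.6, 205.6, 285.0]
orientation: [179.9, -0.0, 84.7]
contact_force: [-1.4, 0.4, -0.6]
finger_gap: 33.6
finger_force: 30.1
```

move_arm(motion=[[[0,0,0],[0,0,0],0.3],[[0,0,0],[0,0,0],0.3],[[0,0,0],[0,0,0],0.3],[[0,0,0],[0,0,-0.2],0.3],[[0,0,0],[0,0,-0.4],0.3]])

```text
clock: 23.78
eef_pos: [648.0, 205.6, 364.7]
orientation: [-179.9, 0.0, 84.7]
contact_force: [1.3, -0.4, 0.6]
finger_gap: 55.6
finger_force: 0.0
```

move_arm(motion=[[[0,0,0],[-0.25,0,0],0.4],[[0,0,0],[-0.5,0,0],0.4],[[0,0,0],[-0.75,-0.15,0],0.4],[[0,0,0],[-1,-0.3,0],0.4]])

```text
clock: 24.28
eef_pos: [569.0, 10.7, 363.7]
orientation: [180.0, 0.0, 84.7]
contact_force: [-0.2, -0.9, -0.0]
finger_gap: 59.5
finger_force: 0.0
```

move_arm(motion=[[[0,0,0],[-0.25,-0.1,0],0.4],[[0,0,0],[-0.5,-0.2,0],0.4],[[0,0,0],[-0.75,-0.3,0],0.4],[[0,0,0],[-1,-0.4,0],0.4],[[0,0,0],[-1,-0.4,0],0.4]])

```text
clock: 24.9
eef_pos: [470.5, -182.4, 364.1]
orientation: [180.0, 0.0, 84.5]
contact_force: [0.8, 0.3, -0.8]
finger_gap: 60.0
finger_force: 0.0
```

move_arm(motion=[[[0,0,0],[-0.25,-0.1,0.1],0.4],[[0,0,0],[-0.415,-0.108,0.3],0.4],[[0,0,0],[-0.415,-0.108,0.55],0.4],[[0,0,0],[-0.415,-0.108,0.8],0.4],[[0,0,0],[-0.415,-0.108,0.9],0.4]])

```text
clock: 25.52
eef_pos: [442.0, -259.1, 181.4]
orientation: [-179.8, -0.1, 84.7]
contact_force: [0.1, -0.3, -0.5]
finger_gap: 60.0
finger_force: 0.0
```

move_arm(motion=[[[0,0,0],[0,0,0.2],0.4],[[0,0,0],[0,0,0.38],0.4],[[0,0,0],[0,0,0.38],0.4],[[0,0,0],[0,0,0.38],0.4]])

```text
clock: 26.02
eef_pos: [443.5, -260.5, 109.0]
orientation: [179.9, 0.0, 84.7]
contact_force: [0.8, 0.1, -0.0]
finger_gap: 59.9
finger_force: 0.0
```

```bash
python3 look.py x; python3 - <<'E'
from look import *
s=snapshot("side"); cv2.imwrite("pics/s4.png",cv2.resize(s["pixels"][210:300,270:390,::-1],None,fx=5,fy=5,interpolation=cv2.INTER_CUBIC))
E
```

```text
[ 443.48 -260.46  109.01] [179.94   0.03  84.72] 59.9027646693567 26.025
wrist red 1879 [319.81 236.73] circle [ 443.03 -261.39] 17.391239166259766 shift [-0.   -0.    0.55]
wrist red 764 [389.5  371.23] circle [ 493.09 -380.62] 18.016128540039062 shift [-0.58  0.3   0.55]
wrist red 315 [ 11.35 431.91] circle [  -0.55 -503.83] 40.840702056884766 shift [-1.42 -2.1   0.54]
scene 277 [ -42.82 -511.  ]
scene 93 [ 493.07 -379.85]
scene 96 [ 443.11 -260.25]
```

View pics/s4.png

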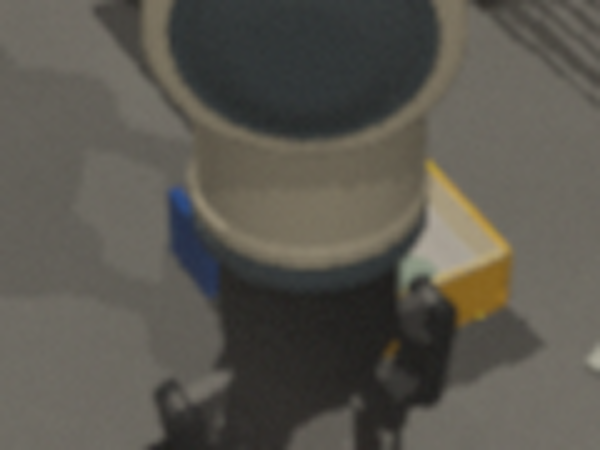

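The arm hides the tray in that crop. I'll pick the fourth token, at (443,-261), and carry it over.

move_arm(motion=[[[0,0,0],[-0.004,-0.002,0.25],0.4],[[0,0,0],[-0.004,-0.002,0.48],0.4],[[0,0,0],[-0.004,-0.002,0.529],0.4],[[0,0,0],[-0.004,-0.002,0.529],0.4],[[0,0,0],[-0.004,-0.002,0.529],0.4]])

```text
clock: 26.8
eef_pos: [443.1, -261.7, 3.7]
orientation: [179.9, 0.1, 84.7]
contact_force: [-0.5, -0.1, -0.2]
finger_gap: 59.7
finger_force: 0.0
```

move_arm(motion=[[[0,0,0],[0,0,0],-1],[[0,0,0],[0,0,0],-1],[[0,0,0],[0,0,0],-1],[[0,0,0],[0,0,0],-1],[[0,0,0],[0,0,0],-1]])

```text
clock: 27.42
eef_pos: [442.8, -261.5, 3.2]
orientation: [179.9, 0.1, 84.7]
contact_force: [-1.9, 1.0, 14.0]
finger_gap: 33.8
finger_force: 28.5
```

move_arm(motion=[[[0,0,0],[0,0,-0.25],-1],[[0,0,0],[0,0,-0.5],-1],[[0,0,0],[0,0,-0.75],-1],[[0,0,0],[0,0,-1],-1],[[0,0,0],[0,0,-1],-1]])

```text
clock: 28.05
eef_pos: [443.7, -262.2, 206.1]
orientation: [179.6, 0.2, 84.7]
contact_force: [-0.0, 0.4, -0.9]
finger_gap: 33.4
finger_force: 29.9
```

move_arm(motion=[[[0,0,0],[0,0,-0.3],-1],[[0,0,0],[0,0,-0.62],-1],[[0,0,0],[0.2,0.1,-0.62],-1],[[0,0,0],[0.415,0.21,-0.62],-1],[[0,0,0],[0.415,0.21,-0.62],-1]])

```text
clock: 28.68
eef_pos: [492.5, -179.9, 325.6]
orientation: [-180.0, -0.0, 84.9]
contact_force: [0.5, 0.4, -0.1]
finger_gap: 33.4
finger_force: 30.2
```

move_arm(motion=[[[0,0,0],[0.25,0.07,0],-1],[[0,0,0],[0.5,0.15,0],-1],[[0,0,0],[0.75,0.22,0],-1],[[0,0,0],[1,0.3,0],-1],[[0,0,0],[1,0.3,0],-1]])

```text
clock: 29.3
eef_pos: [570.4, 13.5, 325.2]
orientation: [-179.9, -0.0, 84.9]
contact_force: [0.0, -0.3, -0.3]
finger_gap: 33.5
finger_force: 30.2
```

move_arm(motion=[[[0,0,0],[0.25,0.07,0],-1],[[0,0,0],[0.5,0.15,0],-1],[[0,0,0],[0.75,0.22,0],-1],[[0,0,0],[1,0.3,0],-1],[[0,0,0],[1,0.3,0],-1]])

```text
clock: 29.92
eef_pos: [648.6, 206.5, 324.7]
orientation: [-179.9, 0.0, 84.8]
contact_force: [0.3, -1.2, -0.4]
finger_gap: 33.7
finger_force: 30.2
```

move_arm(motion=[[[0,0,0],[0,0,0],-1],[[0,0,0],[0,0,0],-1]])

```text
clock: 30.18
eef_pos: [648.0, 203.2, 326.1]
orientation: [-180.0, 0.0, 84.6]
contact_force: [-0.2, 0.1, 0.4]
finger_gap: 33.9
finger_force: 30.2
```

```bash
python3 look.py x; python3 - <<'E'
from look import *
np.set_printoptions(precision=4,suppress=True)
print(go(state(),[648.8,204.5,284]))
s=snapshot("side"); cv2.imwrite("pics/s5.png",cv2.resize(s["pixels"][210:300,270:390,::-1],None,fx=5,fy=5,interpolation=cv2.INTER_CUBIC))
E
```

```text
[648.   203.23 326.15] [-179.99    0.02   84.61] 33.90117112485715 30.175
wrist red 4974 [320.63 304.87] circle [632.45  35.99] 60.421443939208984 shift [-0.84  0.    1.63]
scene 278 [ -43.9  -512.82]
scene 93 [ 493.05 -379.67]
scene 169 [520.4  107.83]
[0.0048 0.0032 0.2117]
```

View pics/s5.png

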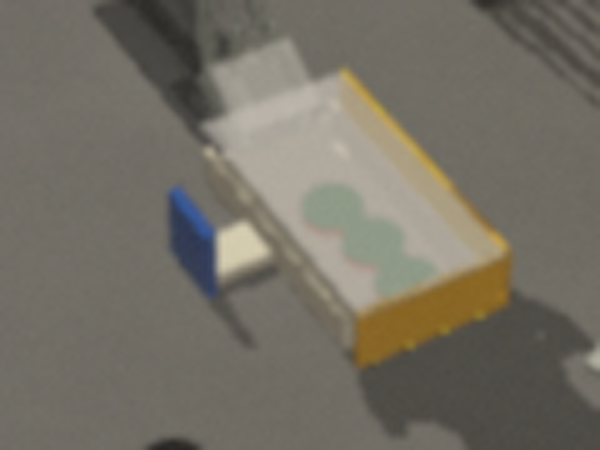

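Three green discs now lie in a row in the tray. I'll drop the fourth and go for the fifth at (493,-381).

move_arm(motion=[[[0,0,0],[0.004,0.002,0.12],-1],[[0,0,0],[0.004,0.002,0.21],-1],[[0,0,0],[0.004,0.002,0.21],-1],[[0,0,0],[0.004,0.002,0.21],-1],[[0,0,0],[0.004,0.002,0.21],-1]])

```text
clock: 30.95
eef_pos: [649.0, 205.6, 285.1]
orientation: [179.9, -0.0, 84.7]
contact_force: [-0.2, 0.7, 0.0]
finger_gap: 33.3
finger_force: 30.2
```

move_arm(motion=[[[0,0,0],[0,0,0],0.3],[[0,0,0],[0,0,0],0.3],[[0,0,0],[0,0,0],0.3],[[0,0,0],[0,0,-0.2],0.3],[[0,0,0],[0,0,-0.4],0.3]])

```text
clock: 31.58
eef_pos: [648.4, 205.6, 364.9]
orientation: [-180.0, 0.0, 84.7]
contact_force: [0.8, -0.0, 0.5]
finger_gap: 55.6
finger_force: 0.0
```

move_arm(motion=[[[0,0,0],[-0.25,0,0],0.4],[[0,0,0],[-0.5,0,0],0.4],[[0,0,0],[-0.75,-0.1,0],0.4],[[0,0,0],[-1,-0.2,0],0.4]])

```text
clock: 32.08
eef_pos: [589.5, 8.7, 364.0]
orientation: [180.0, 0.0, 84.7]
contact_force: [0.6, -1.0, 0.8]
finger_gap: 59.6
finger_force: 0.0
```

move_arm(motion=[[[0,0,0],[-0.25,-0.05,0],0.4],[[0,0,0],[-0.5,-0.1,0],0.4],[[0,0,0],[-0.75,-0.15,0],0.4],[[0,0,0],[-1,-0.2,0],0.4],[[0,0,0],[-1,-0.2,0],0.4]])

```text
clock: 32.7
eef_pos: [531.1, -188.2, 364.1]
orientation: [-180.0, 0.0, 84.5]
contact_force: [-0.8, 0.9, -0.7]
finger_gap: 59.8
finger_force: 0.0
```

move_arm(motion=[[[0,0,0],[-0.25,-0.1,0],0.4],[[0,0,0],[-0.5,-0.105,0],0.4],[[0,0,0],[-0.75,-0.105,0.1],0.4],[[0,0,0],[-0.987,-0.105,0.2],0.4],[[0,0,0],[-0.987,-0.105,0.4],0.4]])

```text
clock: 33.33
eef_pos: [493.3, -382.7, 283.9]
orientation: [179.9, 0.1, 84.6]
contact_force: [0.8, 0.3, -0.6]
finger_gap: 60.0
finger_force: 0.0
```

move_arm(motion=[[[0,0,0],[0,0,0.25],0.4],[[0,0,0],[0,0,0.5],0.4],[[0,0,0],[0,0,0.75],0.4],[[0,0,0],[0,0,0.88],0.4],[[0,0,0],[0,0,0.88],0.4]])

```text
clock: 33.95
eef_pos: [492.5, -378.5, 106.4]
orientation: [-179.8, -0.1, 84.7]
contact_force: [0.4, -0.5, 0.3]
finger_gap: 59.7
finger_force: 0.0
```

move_arm(motion=[[[0,0,0],[0,0,0],0.4],[[0,0,0],[0,0,0],0.4]])

```text
clock: 34.2
eef_pos: [493.7, -380.3, 109.6]
orientation: [179.9, 0.1, 84.7]
contact_force: [-0.8, 0.3, 0.6]
finger_gap: 59.5
finger_force: 0.0
```

```bash
python3 look.py x
```

```text
[ 493.67 -380.31  109.62] [179.89   0.08  84.71] 59.48551525568469 34.2
wrist red 1894 [319.78 236.64] circle [ 493.07 -381.4 ] 17.443317413330078 shift [-0.   -0.    0.55]
scene 290 [ -41.74 -513.69]
scene 91 [ 493.39 -379.82]
```

move_arm(motion=[[[0,0,0],[-0.005,-0.003,0.25],0.4],[[0,0,0],[-0.005,-0.003,0.48],0.4],[[0,0,0],[-0.005,-0.003,0.532],0.4],[[0,0,0],[-0.005,-0.003,0.532],0.4],[[0,0,0],[-0.005,-0.003,0.532],0.4]])

```text
clock: 34.92
eef_pos: [493.1, -381.7, 3.6]
orientation: [179.9, 0.1, 84.7]
contact_force: [0.1, -0.6, -0.1]
finger_gap: 59.7
finger_force: 0.0
```

move_arm(motion=[[[0,0,0],[0,0,0],-1],[[0,0,0],[0,0,0],-1],[[0,0,0],[0,0,0],-1],[[0,0,0],[0,0,0],-1],[[0,0,0],[0,0,0],-1]])

```text
clock: 35.55
eef_pos: [492.7, -381.3, 2.9]
orientation: [179.9, 0.1, 84.7]
contact_force: [-0.7, 0.5, 10.1]
finger_gap: 33.8
finger_force: 28.9
```

move_arm(motion=[[[0,0,0],[0,0,-0.25],-1],[[0,0,0],[0,0,-0.5],-1],[[0,0,0],[0,0,-0.75],-1],[[0,0,0],[0,0,-1],-1],[[0,0,0],[0,0,-1],-1]])

```text
clock: 36.17
eef_pos: [493.7, -382.2, 206.2]
orientation: [179.7, 0.3, 84.7]
contact_force: [0.4, 0.4, -0.1]
finger_gap: 33.8
finger_force: 29.9
```

move_arm(motion=[[[0,0,0],[0,0,-0.3],-1],[[0,0,0],[0.25,0,-0.62],-1],[[0,0,0],[0.5,0.05,-0.62],-1],[[0,0,0],[0.75,0.1,-0.62],-1],[[0,0,0],[0.99,0.105,-0.62],-1]])

```text
clock: 36.8
eef_pos: [531.6, -183.7, 325.2]
orientation: [-180.0, -0.0, 84.7]
contact_force: [0.5, 0.1, -0.1]
finger_gap: 33.5
finger_force: 30.1
```

move_arm(motion=[[[0,0,0],[0.25,0.05,0],-1],[[0,0,0],[0.5,0.1,0],-1],[[0,0,0],[0.75,0.15,0],-1],[[0,0,0],[1,0.2,0],-1],[[0,0,0],[1,0.2,0],-1]])

```text
clock: 37.42
eef_pos: [589.9, 13.0, 324.7]
orientation: [-179.9, -0.0, 84.9]
contact_force: [0.0, -1.1, -0.5]
finger_gap: 34.0
finger_force: 30.1
```

move_arm(motion=[[[0,0,0],[0.25,0.05,0],-1],[[0,0,0],[0.5,0.1,0],-1],[[0,0,0],[0.75,0.15,0],-1],[[0,0,0],[1,0.2,0],-1],[[0,0,0],[1,0.2,0],-1]])

```text
clock: 38.05
eef_pos: [648.1, 207.7, 324.2]
orientation: [-179.9, 0.0, 84.9]
contact_force: [0.2, -0.8, -0.5]
finger_gap: 33.7
finger_force: 30.1
```

move_arm(motion=[[[0,0,0],[0,0,0],-1],[[0,0,0],[0,0,0],-1]])

```text
clock: 38.3
eef_pos: [647.9, 203.9, 325.6]
orientation: [-180.0, 0.0, 84.6]
contact_force: [-0.3, -0.3, -0.0]
finger_gap: 33.6
finger_force: 30.1
```

```bash
python3 look.py x; python3 - <<'E'
from look import *
np.set_printoptions(precision=4,suppress=True)
print(go(state(),[648.8,204.5,284]))
s=snapshot("side"); cv2.imwrite("pics/s6.png",cv2.resize(s["pixels"][210:300,270:390,::-1],None,fx=5,fy=5,interpolation=cv2.INTER_CUBIC))
E
```

```text
[647.89 203.92 325.65] [-179.99    0.02   84.62] 33.55146760750564 38.3
wrist red 4990 [320.58 305.56] circle [632.28  35.77] 60.61800765991211 shift [-0.84  0.    1.63]
scene 276 [ -43.86 -512.93]
scene 173 [520.58 108.73]
[0.0023 0.004  0.2092]
```

View pics/s6.png

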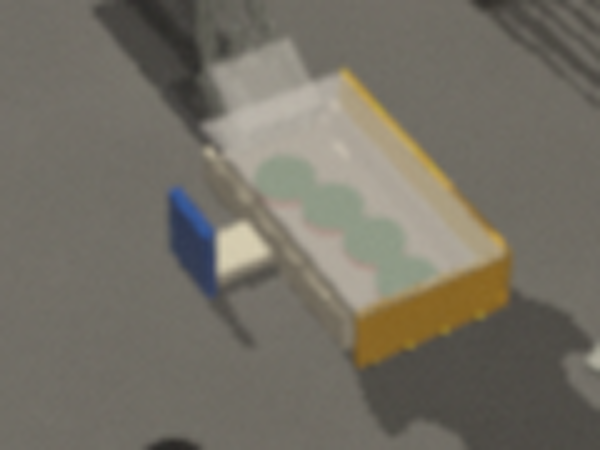

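Four greens are in the tray. I'll drop the fifth and look.

move_arm(motion=[[[0,0,0],[0.002,0.003,0.12],-1],[[0,0,0],[0.002,0.003,0.208],-1],[[0,0,0],[0.002,0.003,0.208],-1],[[0,0,0],[0.002,0.003,0.208],-1],[[0,0,0],[0.002,0.003,0.208],-1]])

```text
clock: 39.08
eef_pos: [649.0, 205.6, 285.1]
orientation: [179.9, -0.0, 84.7]
contact_force: [1.1, -0.6, 0.1]
finger_gap: 33.7
finger_force: 30.1
```

move_arm(motion=[[[0,0,0],[0,0,0],0.3],[[0,0,0],[0,0,0],0.3],[[0,0,0],[0,0,0],0.3],[[0,0,0],[0,0,-0.2],0.3],[[0,0,0],[0,0,-0.4],0.3]])

```text
clock: 39.7
eef_pos: [648.4, 205.5, 364.9]
orientation: [-180.0, 0.0, 84.7]
contact_force: [1.0, -0.3, -0.4]
finger_gap: 55.5
finger_force: 0.0
```

move_arm(motion=[[[0,0,0],[0,0,0],0],[[0,0,0],[0,0,0],0],[[0,0,0],[0,0,0],0],[[0,0,0],[0,0,0],0],[[0,0,0],[0,0,0],0]])

```text
clock: 40.33
eef_pos: [648.6, 205.6, 363.6]
orientation: [-180.0, 0.0, 84.7]
contact_force: [0.5, 0.6, 0.6]
finger_gap: 42.6
finger_force: 0.0
```

```bash
python3 look.py x; python3 - <<'E'
from look import *
np.set_printoptions(precision=4,suppress=True)
print(go(state(),[542.3,-11.5,90]))
s=snapshot("side"); cv2.imwrite("pics/s7.png",cv2.resize(s["pixels"][200:300,270:390,::-1],None,fx=5,fy=5,interpolation=cv2.INTER_CUBIC))
E
```

```text
[648.55 205.61 363.63] [-179.96    0.01   84.7 ] 42.59830896643639 40.325
scene 275 [ -43.46 -512.8 ]
[-1.1298 -0.4286  1.3696]
```

View pics/s7.png

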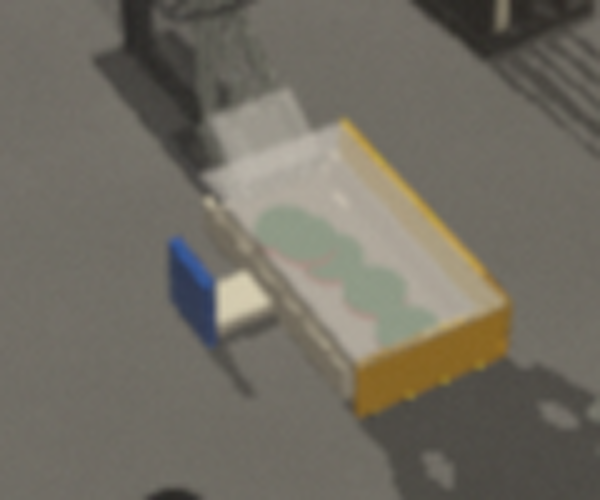

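The fifth disc lies green side up, overlapping its neighbours at (303,235), and no red remains on the shelf. Now I'll grasp the tab.

move_arm(motion=[[[0,0,0],[-0.25,-0.1,0],0],[[0,0,0],[-0.5,-0.2,0],0],[[0,0,0],[-0.75,-0.3,0],0],[[0,0,0],[-1,-0.43,0],0],[[0,0,0],[-1,-0.43,0],0]])

```text
clock: 41.1
eef_pos: [543.0, 11.9, 364.7]
orientation: [180.0, 0.0, 84.5]
contact_force: [0.5, 0.7, 0.2]
finger_gap: 42.7
finger_force: 0.0
```

move_arm(motion=[[[0,0,0],[-0.13,0,0.2],0],[[0,0,0],[-0.13,0,0.45],0],[[0,0,0],[-0.13,0,0.7],0],[[0,0,0],[-0.13,0,0.95],0],[[0,0,0],[-0.13,0,1],0]])

```text
clock: 41.72
eef_pos: [540.9, -10.8, 161.7]
orientation: [-179.7, -0.0, 84.7]
contact_force: [0.8, 0.4, 0.3]
finger_gap: 42.6
finger_force: 0.0
```

move_arm(motion=[[[0,0,0],[0,0,0.2],0],[[0,0,0],[0,0,0.38],0],[[0,0,0],[0,0,0.38],0],[[0,0,0],[0,0,0.38],0]])

```text
clock: 42.22
eef_pos: [543.5, -11.5, 90.0]
orientation: [179.9, 0.0, 84.7]
contact_force: [-0.1, -0.7, 0.5]
finger_gap: 42.5
finger_force: 0.0
```

```bash
python3 - <<'E'
from look import *
np.set_printoptions(precision=4,suppress=True)
st=state(); w=snapshot("wrist"); print(st["eef_pos"],go(st,[542.2,-11.4,18.4]))
for i,a,ce,m in blobs(mask(w,"blue"),300):
    v,u=np.nonzero(m); P=wristpts(w,st,np.c_[u,v],50); print(a,ce,np.percentile(P,3,0),np.percentile(P,97,0))
E
```

```text
[543.4693 -11.4758  89.9709] [-0.0002 -0.0072  0.3578]
936 [317.6667 267.8707] [537.9633 -31.5528  50.    ] [545.7963   8.9351  50.    ]
```

move_arm(motion=[[[0,0,0],[0,-0.006,0.2],0],[[0,0,0],[0,-0.006,0.355],0],[[0,0,0],[0,-0.006,0.355],0],[[0,0,0],[0,-0.006,0.355],-1],[[0,0,0],[0,-0.006,0.355],-1]], squeeze=40)

```text
clock: 42.9
eef_pos: [542.0, -11.5, 18.7]
orientation: [179.9, 0.0, 84.7]
contact_force: [-5.2, 1.2, 13.6]
finger_gap: 7.2
finger_force: 42.5
```

move_arm(motion=[[[0,0,0],[0,0,0],-1],[[0,0,0],[0,0,0],-1],[[0,0,0],[0,0,0],-1]])

```text
clock: 43.28
eef_pos: [542.0, -11.5, 18.7]
orientation: [179.8, 0.0, 84.7]
contact_force: [-0.2, -0.7, 12.0]
finger_gap: 7.3
finger_force: 42.2
```

move_arm(motion=[[[0,0,0],[0,-0.03,0],-1],[[0,0,0],[0,-0.07,0],-1],[[0,0,0],[0,-0.11,0],-1],[[0,0,0],[0,-0.15,0],-1],[[0,0,0],[0,-0.19,0],-1]])

```text
clock: 43.9
eef_pos: [504.7, -8.1, 18.7]
orientation: [179.8, 0.0, 84.7]
contact_force: [1.4, 0.6, 11.7]
finger_gap: 7.1
finger_force: 42.2
```

move_arm(motion=[[[0,0,0],[0,-0.05,0],-1],[[0,0,0],[0,-0.1,0],-1],[[0,0,0],[0,-0.15,0],-1],[[0,0,0],[0,-0.19,0],-1],[[0,0,0],[0,-0.21,0],-1]])

```text
clock: 44.52
eef_pos: [462.7, -4.2, 18.7]
orientation: [179.8, 0.0, 84.7]
contact_force: [2.5, -0.2, 15.5]
finger_gap: 7.2
finger_force: 42.6
```

move_arm(motion=[[[0,0,0],[0,0,0],-1],[[0,0,0],[0,0,0],-1]])

```text
clock: 44.78
eef_pos: [462.3, -4.1, 18.6]
orientation: [179.8, 0.0, 84.7]
contact_force: [-2.7, -0.1, 20.3]
finger_gap: 7.4
finger_force: 43.5
```

move_arm(motion=[[[0,0,0],[0,0,0],0],[[0,0,0],[0,0,0],0],[[0,0,0],[0,0,0],0],[[0,0,0],[0,0,0],0]])

```text
clock: 45.28
eef_pos: [461.3, -4.0, 17.1]
orientation: [-180.0, 0.0, 84.7]
contact_force: [-0.1, -0.1, 0.1]
finger_gap: 42.6
finger_force: 0.0
```

move_arm(motion=[[[0,0,0],[0,0,-0.15],0],[[0,0,0],[0,0,-0.4],0],[[0,0,0],[0,0,-0.65],0],[[0,0,0],[0.2,0,-0.8],0],[[0,0,0],[0.4,0,-0.9],0]])

```text
clock: 45.9
eef_pos: [469.0, 76.4, 198.8]
orientation: [179.9, -0.0, 84.6]
contact_force: [0.7, 0.2, 0.5]
finger_gap: 42.9
finger_force: 0.0
```

move_arm(motion=[[[0,0,0],[0.25,0,-0.2],0],[[0,0,0],[0.5,0,-0.3],0],[[0,0,0],[0.5,0,-0.3],0],[[0,0,0],[0.5,0,-0.3],0]])

```text
clock: 46.4
eef_pos: [477.4, 175.0, 256.6]
orientation: [-180.0, 0.0, 84.7]
contact_force: [0.9, -1.1, -0.7]
finger_gap: 42.3
finger_force: 0.0
```

```bash
python3 look.py x; python3 - <<'E'
from look import *
s=snapshot("side"); cv2.imwrite("pics/s8.png",cv2.resize(s["pixels"][200:320,250:390,::-1],None,fx=5,fy=5,interpolation=cv2.INTER_CUBIC))
h=hsv(s); g=(h[...,0]>45)&(h[...,0]<90)&(h[...,1]>100)
for i,a,ce,m in blobs(g,10):
    P=cloud(s,m); print("green",a,ce,np.median(P,0),np.percentile(P[:,2],[5,95]))
b=(h[...,1]>80)&(h[...,0]>95)&(h[...,0]<130)
for i,a,ce,m in blobs(b,20):
    P=cloud(s,m)
    if len(P) and 400<np.median(P[:,0])<560 and abs(np.median(P[:,1]))<60: print("tab",a,np.median(P,0))
E
```

```text
[477.44 175.05 256.64] [-179.95    0.03   84.74] 42.266282171666084 46.4
scene 274 [ -44.93 -514.52]
green 168 [306.4  253.28] [552.92  11.66  16.07] [ 9.49 22.73]
green 131 [321.93 270.33] [554.91 -61.81  12.19] [ 8.55 15.  ]
tab 110 [460.35 -10.99  33.18]
```

View pics/s8.png

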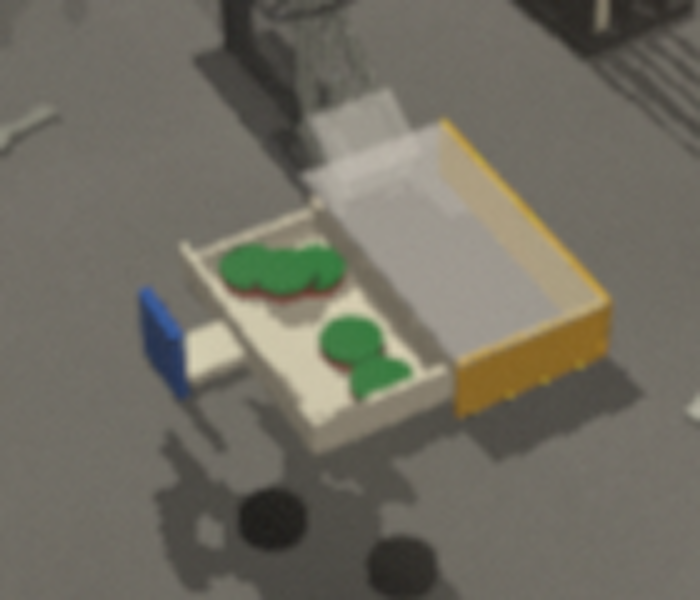

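The last picture shows the tray fully out with five green faces in it: three overlapping near (285,270), one at (352,341) and one at (381,378). The robot is clear of everything, so I'm handing in.

```bash
python3 -c "
from station import *
print(finish_job())"
```

```text
the job is handed in; nothing more can be done
None
```

I handed the job in: all five tokens lie green face up in the tray, which is pulled about 80 mm out from home, and the arm is clear; I did not re-measure the bystanders, but the arm touched only the tab and the tokens.

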